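# Roll the bending wheel into its parking bay and chock it

### The job

Stand the leaning bending wheel up on its rim, roll it along the table into the parking bay until its rim meets the end stop, and leave it standing there upright; it must really turn as it goes and stay on the table all the way, not be slid, lifted or let fall flat. Then take the holding weight that stands beyond the rolling path and set it down close behind the wheel, end on, so that the wheel cannot roll back out. Leave everything else on the table where it is.

Things in the scene. Friction and masses are not known exactly. Their poses are not given: they have to be found in the camera images.
- wheel: Loose dished aluminium wheel, 0.6 kg, 100 mm diameter, 34 mm wide tread, turning on bearings round a 20 mm steel axle that sticks out 8 mm each side (50 mm over its flat ends). Origin at centre; x = axle, away from the robot; y, z turn with the wheel; z starts towards its top. Leans 28 deg towards the robot, near tread edge on the table, side on the rest. Upright it stands alone but rolls freely.
- lean_rest: Fixed low dark steel bar, 110 mm long (own y), 24 mm high, 5 mm thick, on whose far top edge the wheel's side leans; a 4 mm thick foot reaches 41 mm from the bar's far face towards the robot. Origin on the table under the middle of the bar's far face; own x away from the robot, z up.
- bay: Fixed parking bay, dark steel, plywood end stop. Origin on the table below the centre of the wheel when parked; own x = parked axle's direction, y points out of the open end (wheel rolls in along -y), z up. Stop face at y = -50 mm, 58 mm high, 70 wide. Two cheeks 20 mm high, inside faces at x = +-24 mm, from the stop to y = 7 mm, then flaring to y = 24 mm. No floor: the wheel rolls on the table.
- hold_weight: Loose grey cast iron weight, 0.65 kg: block 35 (own x) x 55 (own y) x 48 mm high with a thin loop on top up to 71 mm; grip the block by its 35 mm width. Origin at centre of underside, z up. Starts beyond the path from wheel to bay, seen from the robot. Finally in line behind the wheel, a 35 x 48 mm end to its rim: origins 77.5 mm apart when touching.
- pliers_red: Bystander: red handled pliers lying on the table, 64 x 189 x 15 mm. Origin at the centre of its underside.
- hex_keys: Bystander: set of hex keys, 40 x 88 x 12 mm. Origin at the centre of its underside.
- try_square: Bystander: small try square, 80 x 107 x 18 mm. Origin at the centre of its underside.
- stud_2: Bystander: copper stud lying on the table, 10 x 30 x 10 mm. Origin at the centre of its underside.
Mind the look-alikes: they are no part of the job. What is shaped like the bay but orange is not meant.

How it is judged:
On the way, in this order (a step that is already met when the one before it is completed fails the run):
1. the wheel stands upright on its rim (angle between wheel's own x axis and vertical between 1.37 and 1.77 rad and height (world z) of wheel below 0.06 m), for 0.2 s.
2. the wheel has rolled well over a quarter turn on its rim (angle between wheel's own z axis and vertical above 1.8 rad and height (world z) of wheel below 0.06 m), for 0.1 s.
3. the wheel stands in the bay against the end stop (y of wheel in the frame of bay below 0.008 m and x of wheel in the frame of bay between -0.012 and 0.012 m and angle between wheel's own x axis and vertical between 1.45 and 1.69 rad), for 0.2 s.
4. the holding weight stands close behind the wheel (horizontal distance between hold_weight and wheel below 0.09 m and y of hold_weight in the frame of bay above 0.055 m and height (world z) of hold_weight below 0.008 m), for 0.2 s.
At the end, for the whole second after the job is handed in: Wheel upright (6 deg) on the table in the bay, rim within 8 mm of the stop, within 12 mm of the bay's middle line, 0.2 rad of its direction; weight upright on the table, end on (0.4 rad), within 20 mm of the middle line, origins under 90 mm apart (gap about 12 mm); both released, at rest (y of wheel in the frame of bay below 0.008 m and x of wheel in the frame of bay between -0.012 and 0.012 m and height (world z) of wheel below 0.056 m and angle between the x axis of wheel and the x axis of bay, either way round below 0.2 rad and angle between wheel's own x axis and vertical between 1.47 and 1.67 rad and horizontal distance between hold_weight and wheel below 0.09 m and y of hold_weight in the frame of bay above 0.055 m and x of hold_weight in the frame of bay between -0.02 and 0.02 m and angle between the y axis of hold_weight and the y axis of bay, either way round below 0.4 rad and height (world z) of hold_weight below 0.005 m and angle between hold_weight's own z axis and vertical below 0.1 rad and linear speed of each of wheel, hold_weight below 0.02 m/s); the robot touches nothing.
It fails at once if the wheel is lifted off the table (centre above 70 mm) (height (world z) of wheel above 0.07 m).
It fails at once if the wheel falls over (axle more than 45 degrees from level) (angle between wheel's own x axis and vertical below 0.785 rad or angle between wheel's own x axis and vertical above 2.356 rad).
It fails at once if a bystander is moved more than 30 mm (distance of any of pliers_red, hex_keys, try_square, stud_2 from where it was at the start of the episode above 0.03 m).
It also fails if it takes over 70 s, if anything falls off the work surface, if the arm or the gripper's body presses on something with over 40 N, if the wrist force passes 120 N, or if a joint passes its speed limit or range.

### The arm

A 6-joint arm with a two-finger parallel gripper is mounted at the origin on the work surface; the furniture and walls round the work are solid. World frame = base frame: x ahead of the robot, y to its left, z up, the work surface at z = 0. Lengths are in m, angles in rad, forces in N, time in s.
With the tool pointing down it reaches from about 0.3 to 0.85 m from the base axis. Payload 4.2 kg.
Tool frame: the origin (TCP) lies at the very end of the fingers, on their centre line; the grasp point (between the pads) lies 19 mm behind it; z points along the fingers, y is the line along which they close (so a half turn about z gives the same grasp; the last joint's range is limited). The gripper opens to 91 mm and grips with 3 to 60 N. Pads are 32 mm wide; open, the fingers measure 118 mm over their backs; the gripper's body (76 mm by 178 mm) begins 60 mm behind the grasp point.
Start: joints at [-1.126, 0.32, 1.565, -0, 1.257, -0.02], TCP at [0.258, -0.514, 0.214] pointing down, gripper open.
Joint ranges: [-3.11, 3.11], [-0.84, 2.01], [0.21, 2.61], [-1.34, 4.49], [0.05, 2.63], [-2.56, 2.56]. Speed limits (rad/s): [2.57, 2.57, 3.14, 3.14, 3.14, 3.14].

### API

Orientations are given as a rotation vector (axis times angle).
In Python, from cell import env, viewer gives the robot as it stands.
- The arm moves only by the tool drive_tool, never from a script. Its argument "steps" is a list of rows, each an object of numbers: "jaw": the opening in per cent of the stroke, from 0 (shut) to 100 (fully open); "dx", "dy", "dz": the shift along the world's x, y, z in cm; "turn": the turn about the world's z in rad. In form: [{"jaw": .., "dx": .., "dy": .., "dz": .., "turn": ..}, ...]. A call has 1 to 12 rows; each row shifts and turns the commanded pose from where the row before left it; what a row does not reach is not made up. A row lasts 1/10 s, in which the tool goes at most 50 mm and 8.59 degrees, less where a joint would pass 70% of its speed; a pose out of reach is approached as far as the arm can. A call is refused whole if a number of a shift passes 5 or a number of a turn 0.15, either way. A call with a gripper value outside its range is refused whole. The fingers move at their own pace and stop on an object; the grip force is fixed at half the most. Time passes only in rows, so rows that do not move let the fingers close. It gives the time, the measured TCP pose, the force, the opening and the grip force at its end, in the units of the state.
- env.read_state(): the state, without advancing time (a new reading comes with each control period).
- viewer.grab_frame(name): name is "scene" or "top" or "wrist"; returns (picture, depth): 480x640x3 uint8, red, green, blue; 480x640 float32, m along the optical axis (not along the pixel's ray), 0 where there is no reading.
- viewer.camera_model(name): a dict with "fov_y" (degrees; the focal length in pixels is half the picture's height over the tangent of half this angle, whatever the lens; pixels are square), "cx", "cy" (the principal point, pixels), "eye" and "attitude" of the camera in the world. Camera axes: x right, y up, looking along -z (the intrinsics and any distortion apply to the point x, -y, -z); pixel columns grow to the right and rows downward; lengths in m; the calibration is good to about 2 mm. A picture is of the moment at which its call begins: read the wrist's pose just before it. camera_model takes no time and is no camera call; for the wrist camera it gives the pose at the moment of the call.
- env.sign_off(): hands the job in; it is judged then, once.
The state is a dict: "t": time; "joint_positions": joint angles; "joint_velocities": joint speeds; "joint_torque": joint torques, N m; "position": TCP position; "tool_rot": TCP orientation; "force": force on the tool from outside, world axes, zero at the start; "wrist_torque": the same for the moment, N m; "gripper_width": finger opening in m; "grasp_force": force on a finger pad.
Only numpy, scipy, OpenCV 4.12 (cv2) and the standard library are available. Lean on these libraries where they do the work, as an engineer would, in place of code of your own. Each camera call takes 0.05 s, during which the arm holds its last target. There are 200 camera calls.

## Working session

There is one attempt and no reset: what is moved stays moved. The work goes in short steps, Python scripts to look and compute and a tool call to move; the robot and the scene stay as the last step left them, time stands still between calls to the robot, and variables do not carry over. Pictures are saved under pics/ and viewed, at most 10 in all, crops included, and the job is handed in when it is done.

Besides the shell and the picture viewer there is one more tool, called by a JSON object that holds its "op" and its "data". drive_tool: Moves the arm, as the interface text tells. Its arguments: {"type":"object","properties":{"steps":{"type":"array","items":{"type":"object","properties":{"jaw":{"type":"number"},"dx":{"type":"number"},"dy":{"type":"number"},"dz":{"type":"number"},"turn":{"type":"number"}}}}},"required":["steps"]}

```bash
ls; mkdir -p pics
cat > h.py <<'E'
import numpy as np, cv2
from scipy.spatial.transform import Rotation as R
from cell import env, viewer
def grab(name,fn=None):
    m=viewer.camera_model(name); p,d=viewer.grab_frame(name)
    if fn: cv2.imwrite('pics/'+fn,p[:,:,::-1])
    return m,p,d
def rot(m):
    a=np.array(m['attitude'],float)
    return a if a.shape==(3,3) else (R.from_rotvec(a).as_matrix() if a.size==3 else R.from_quat(a).as_matrix())
def pts(m,d):
    f=240/np.tan(np.radians(m['fov_y'])/2); v,u=np.mgrid[0:480,0:640]
    c=np.stack([(u-m['cx'])/f*d,-(v-m['cy'])/f*d,-d],-1)
    return c@rot(m).T+np.array(m['eye'])
E
python3 - <<'E'
from h import *
for n in('scene','top'):
    m,p,d=grab(n,n+'.png'); print(m); np.savez(n+'.npz',p=p,d=d,P=pts(m,d))
print(env.read_state())
E
```

```text
pics
{'fov_y': 46.26078897720807, 'cx': 329.81799692462397, 'cy': 235.18244588043504, 'eye': array([0.03177018, 0.62251006, 0.95198126]), 'attitude': array([ 0.3214055 , -0.94486878, -2.34109356])}
{'fov_y': 42.034520249314625, 'cx': 318.3065216178343, 'cy': 237.41201362148158, 'eye': array([ 0.31990743, -0.06610627,  1.5199212 ]), 'attitude': array([ 0.12720127, -0.11571588, -1.5894283 ])}
{'t': 0.1, 'joint_positions': array([-1.12602330e+00,  3.20240957e-01,  1.56554425e+00,  5.36480031e-06,
        1.25742400e+00, -2.00044029e-02]), 'joint_velocities': array([-0.00026609, -0.00217216, -0.00132427, -0.00120739,  0.00033849,
        0.00051873]), 'joint_torque': array([ 1.44816954e-04, -4.13334346e+01, -2.32509148e+01,  7.28403870e-02,
        4.22007660e-02, -5.48597745e-05]), 'position': array([ 0.25753277, -0.51359379,  0.21320187]), 'tool_rot': array([-3.05560540e+00, -7.23150495e-01,  5.27157887e-04]), 'force': array([-0.15877292,  0.84448333, -0.50891456]), 'wrist_torque': array([ 0.01148994, -0.00176443, -0.00560626]), 'grasp_force': 0.0, 'gripper_width': 0.0911867312054559}
```

View pics/top.png

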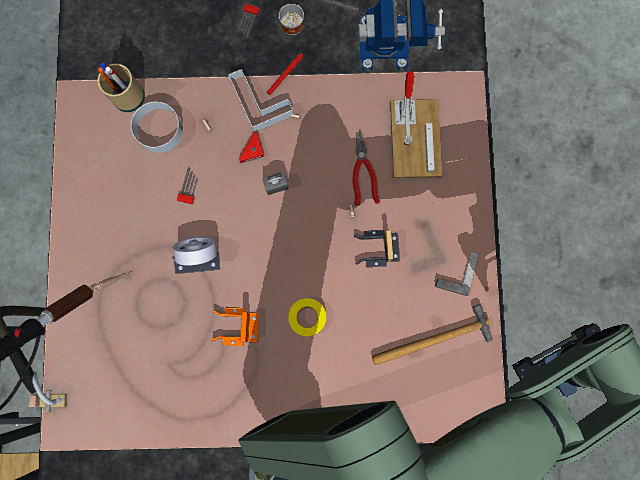

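View pics/scene.png

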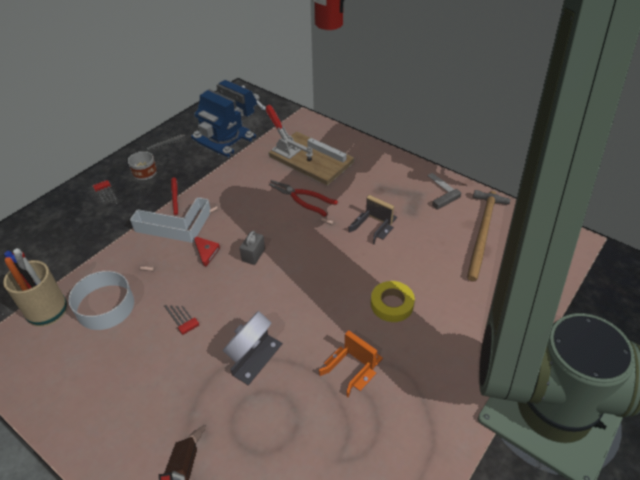

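The top view shows the leaning wheel at (194,252) on its rest with the foot at (197,267), the dark bay with plywood stop at (380,247), opening left, and the weight at (276,181). The orange decoy is at (236,326) and a yellow ring at (308,317). Next I measure them.

Run:
```python
from h import *
z=np.load('top.npz'); p,d,P=z['p'],z['d'],z['P']
print('table z',P[280:300,280:290,2].mean(),P[230,330],P[200,250])
def crop(a,b,c,e,fn): cv2.imwrite('pics/'+fn,cv2.resize(p[b:e,a:c,::-1],None,fx=6,fy=6,interpolation=cv2.INTER_CUBIC))
def rect(name,box,lo,hi,cm=None):
    a,b,c,e=box; Q=P[b:e,a:c].reshape(-1,3); C=p[b:e,a:c].reshape(-1,3).astype(int)
    k=(Q[:,2]>lo)&(Q[:,2]<hi)
    if cm: k&=cm(C)
    q=Q[k]; r=cv2.minAreaRect((q[:,:2]*1000).astype(np.float32)); print(name,k.sum(),'c',r[0],'size',r[1],'ang',r[2],'mean',q.mean(0),'zmax',q[:,2].max())
dark=lambda C:(C.max(1)<110)&(C.max(1)-C.min(1)<25)
rect('weight top',(255,160,300,205),.035,.06)
rect('weight loop',(255,160,300,205),.06,.09)
rect('stop top',(345,215,410,280),.045,.075)
rect('cheeks',(345,215,410,280),.012,.027)
rect('foot',(165,225,230,280),-.004,.012,dark)
rect('wheel',(165,225,230,280),.03,.12)
rect('wheel hi',(165,225,230,280),.085,.12)
rect('hexkeys',(170,160,205,210),.006,.05)
rect('pliers',(345,120,385,206),.006,.05)
rect('stud',(345,204,360,220),.005,.03)
cv2.imwrite('pics/c1.png',np.hstack([cv2.resize(p[225:280,165:230,::-1],None,fx=6,fy=6),cv2.resize(p[220:275,345:410,::-1],None,fx=6,fy=6)]))
```

```text
table z 0.0011680914040942826 [ 0.57386855 -0.08675865  0.00147752] [ 0.65520679  0.11081855 -0.00399215]
weight top 291 c (689.1377563476562, 44.669029235839844) size (35.33437728881836, 55.129478454589844) ang 16.710304260253906 mean [0.68738051 0.04414714 0.04800047] zmax 0.059953071957186355
weight loop 43 c (690.685302734375, 45.891029357910156) size (15.242862701416016, 35.15060043334961) ang 26.76585578918457 mean [0.68951425 0.04608472 0.06648617] zmax 0.07357828841453928
stop top 163 c (527.3046875, -225.05523681640625) size (70.26799774169922, 12.811299324035645) ang 1.2664457559585571 mean [ 0.52668522 -0.22472115  0.05647466] zmax 0.06343619546209012
cheeks 185 c (535.8331298828125, -197.09213256835938) size (144.73825073242188, 104.0655288696289) ang 2.980319023132324 mean [ 0.52514761 -0.19106807  0.01823072] zmax 0.026638939392387373
foot 379 c (522.3596801757812, 243.3054656982422) size (87.44498443603516, 111.76277160644531) ang 4.467330455780029 mean [0.49488655 0.23559321 0.00369594] zmax 0.011725297060892759
wheel 967 c (522.2789916992188, 235.7587890625) size (72
[... 161 characters left out ...]
4.32203674316406) size (39.58893585205078, 79.32048034667969) ang 4.995785713195801 mean [0.50643917 0.23421143 0.09300354] zmax 0.10618156830774339
hexkeys 288 c (694.7855224609375, 266.12109375) size (124.77381134033203, 85.34193420410156) ang 0.7653186917304993 mean [0.68286246 0.26790833 0.00932269] zmax 0.01897093407683248
pliers 845 c (742.7216186523438, -177.31622314453125) size (98.26301574707031, 220.1359100341797) ang 88.3462905883789 mean [ 0.7234216  -0.17403184  0.01080634] zmax 0.0227849903771149
stud 68 c (618.0833129882812, -142.1483612060547) size (34.519187927246094, 38.05583953857422) ang 88.55940246582031 mean [ 0.62076023 -0.14271389  0.00819488] zmax 0.01812899221403419
```

View pics/c1.png

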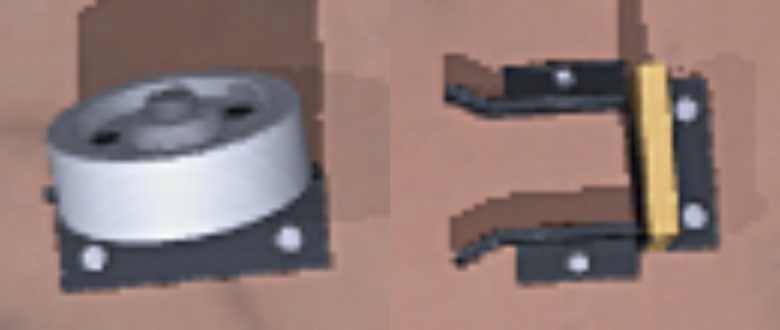

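The left crop shows the wheel leaning toward the robot (bottom of the picture), with its axle-side face up and away. The right crop shows the bay turned about 3°, with its opening toward +y. I'll move above the bay for a close look, turning the jaw line along x on the way.

{"op": "drive_tool", "data": {"steps": [{"jaw":100,"dx":2.2,"dy":3.7,"dz":1.2,"turn":0.12},{"jaw":100,"dx":2.2,"dy":3.7,"dz":1.2,"turn":0.12},{"jaw":100,"dx":2.2,"dy":3.7,"dz":1.2,"turn":0.12},{"jaw":100,"dx":2.2,"dy":3.7,"dz":1.2,"turn":0.12},{"jaw":100,"dx":2.2,"dy":3.7,"dz":1.2,"turn":0.12},{"jaw":100,"dx":2.2,"dy":3.7,"dz":1.2,"turn":0.12},{"jaw":100,"dx":2.2,"dy":3.7,"dz":1.2,"turn":0.12},{"jaw":100,"dx":2.2,"dy":3.7,"dz":1.2,"turn":0.12},{"jaw":100,"dx":2.2,"dy":3.7,"dz":1.2,"turn":0.12},{"jaw":100,"dx":2.2,"dy":3.7,"turn":0.12},{"jaw":100},{"jaw":100}]}}

```text
invalid input
```

Run:
```python
from h import *
m,p,d=grab('wrist','w1.png'); np.savez('w1.npz',p=p,d=d,P=pts(m,d)); s=env.read_state(); print(m,s['position'],s['joint_positions'])
M=R.from_rotvec(s['tool_rot']).as_matrix(); print(np.degrees(np.arctan2(M[1,1],M[0,1])))
```

```text
{'fov_y': 61.73018043036209, 'cx': 318.94725692253803, 'cy': 230.48257081585524, 'eye': array([ 0.32880381, -0.4789876 ,  0.3841377 ]), 'attitude': array([-0.25144149,  0.157038  , -1.09755498])} [ 0.25758968 -0.5136767   0.21333041] [-1.12597356e+00  3.20146668e-01  1.56535263e+00 -3.49654725e-05
  1.25738490e+00 -2.00113561e-02]
-63.366347797770885
```

View pics/w1.png

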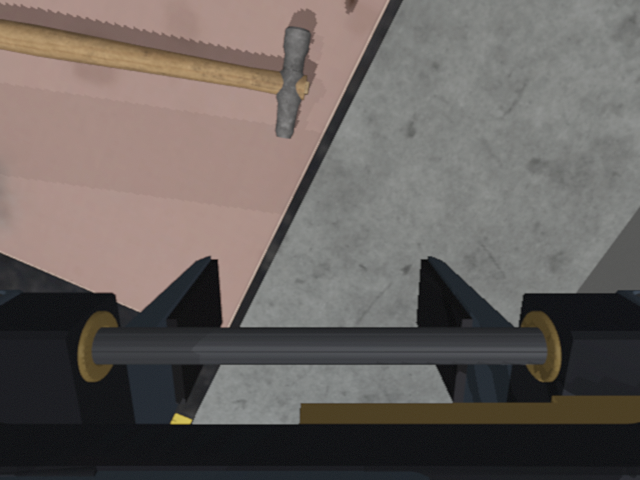

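The wrist view shows the camera looking ahead on the tool's x side, with the hammer at (290,80). Once turned it will look toward +y. I'll retry with all keys in every row.

{"op": "drive_tool", "data": {"steps": [{"jaw":100,"dx":2.6,"dy":2.0,"dz":1.0,"turn":0.12},{"jaw":100,"dx":2.6,"dy":2.0,"dz":1.0,"turn":0.12},{"jaw":100,"dx":2.6,"dy":2.0,"dz":1.0,"turn":0.12},{"jaw":100,"dx":2.6,"dy":2.0,"dz":1.0,"turn":0.12},{"jaw":100,"dx":2.6,"dy":2.0,"dz":1.0,"turn":0.12},{"jaw":100,"dx":2.6,"dy":2.0,"dz":1.0,"turn":0.12},{"jaw":100,"dx":2.6,"dy":2.0,"dz":1.0,"turn":0.12},{"jaw":100,"dx":2.6,"dy":2.0,"dz":0.0,"turn":0.12},{"jaw":100,"dx":2.6,"dy":2.0,"dz":0.0,"turn":0.12},{"jaw":100,"dx":2.6,"dy":2.0,"dz":0.0,"turn":0.12},{"jaw":100,"dx":0.0,"dy":0.0,"dz":0.0,"turn":0.0},{"jaw":100,"dx":0.0,"dy":0.0,"dz":0.0,"turn":0.0}]}}

```text
t: 1.35
position: [0.5177, -0.3137, 0.2834]
tool_rot: [-2.114, -2.323, 0.001]
force: [0.0, -0.4, -0.3]
gripper_width: 0.0912
grasp_force: 0.0
```

Run:
```python
from h import *
m,p,d=grab('wrist','w2.png'); np.savez('w2.npz',p=p,d=d,P=pts(m,d)); s=env.read_state(); print(m['eye'],s['position'],s['joint_positions'])
M=R.from_rotvec(s['tool_rot']).as_matrix(); print(np.degrees(np.arctan2(M[1,1],M[0,1])))
```

```text
[ 0.51134951 -0.23577398  0.4543473 ] [ 0.51720735 -0.31422314  0.28360797] [-5.64575379e-01  3.36306317e-01  1.36603294e+00 -6.76722660e-04
  1.44019276e+00 -6.57673355e-01]
5.339190150413486
```

View pics/w2.png

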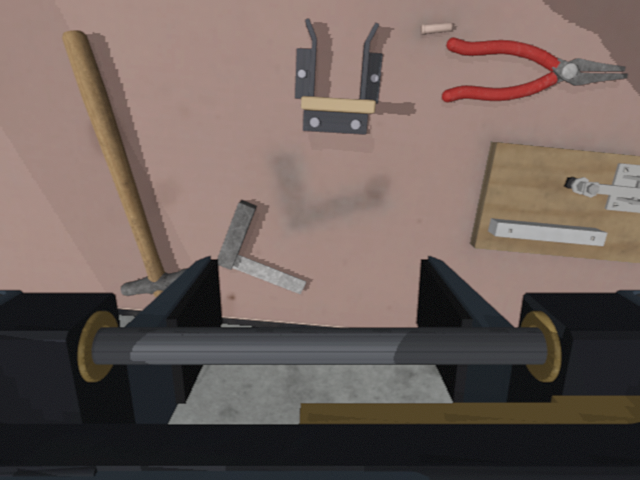

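The wrist view shows the bay with its plywood top edge at (338,104), its cheeks at (305,75) and (375,75), and its mouth upward (+y). The stud is at (437,28).

Run:
```python
from h import *
z=np.load('w2.npz'); p,P=z['p'].astype(int),z['P']
print('table',P[150:160,230:260].reshape(-1,3).mean(0)[2])
sub=np.zeros(p.shape[:2],bool); sub[10:140,285:390]=1
k=sub&(P[...,2]>.050)&(P[...,2]<.066)
q=P[k][:,:2]*1000; r=cv2.minAreaRect(q.astype(np.float32)); print('stop',k.sum(),r, np.median(P[k][:,2]))
vx=cv2.fitLine(q.astype(np.float32),cv2.DIST_HUBER,0,.01,.01).ravel(); print(vx, np.degrees(np.arctan2(vx[1],vx[0])))
for nm,a,b in(('L',285,335),('R',340,390)):
    s=np.zeros_like(sub); s[45:95,a:b]=1
    k=s&(P[...,2]>.014)&(P[...,2]<.028)
    q=P[k][:,:2]*1000; l=cv2.fitLine(q.astype(np.float32),cv2.DIST_HUBER,0,.01,.01).ravel(); print(nm,k.sum(),q.min(0),q.max(0),l,np.degrees(np.arctan2(l[1],l[0])))
```

```text
table 0.0029501255939579476
stop 978 ((527.4348754882812, -225.15223693847656), (69.50838470458984, 12.014485359191895), 2.1434144973754883) 0.057959078809941944
[ 9.9927515e-01  3.8068421e-02  5.2733636e+02 -2.2516588e+02] 2.181687
L 251 [ 496.58666034 -216.82802725] [ 502.75890419 -170.13897171] [ 3.7017308e-02 -9.9931461e-01  4.9963867e+02 -1.9330524e+02] -87.87858
R 270 [ 549.07007547 -211.84705558] [ 555.71688895 -165.25614974] [ 3.6713291e-02 -9.9932581e-01  5.5204059e+02 -1.8851749e+02] -87.896
```

{"op": "drive_tool", "data": {"steps": [{"jaw":100,"dx":0.0,"dy":4.8,"dz":0.0,"turn":0.0},{"jaw":100,"dx":0.0,"dy":4.8,"dz":0.0,"turn":0.0},{"jaw":100,"dx":0.0,"dy":4.8,"dz":0.0,"turn":0.0},{"jaw":100,"dx":0.0,"dy":4.8,"dz":0.0,"turn":0.0},{"jaw":100,"dx":0.0,"dy":4.8,"dz":0.0,"turn":0.0},{"jaw":100,"dx":0.0,"dy":4.8,"dz":0.0,"turn":0.0},{"jaw":100,"dx":0.0,"dy":4.8,"dz":0.0,"turn":0.0},{"jaw":100,"dx":0.0,"dy":4.8,"dz":0.0,"turn":0.0},{"jaw":100,"dx":0.0,"dy":3.0,"dz":0.0,"turn":0.0},{"jaw":100,"dx":0.0,"dy":0.0,"dz":0.0,"turn":0.0},{"jaw":100,"dx":0.0,"dy":0.0,"dz":0.0,"turn":0.0}]}}

```text
t: 2.5
position: [0.5175, 0.0991, 0.284]
tool_rot: [2.115, 2.322, -0.001]
force: [-0.3, 0.5, 0.9]
gripper_width: 0.0912
grasp_force: 0.0
```

Run:
```python
from h import *
m,p,d=grab('wrist','w3.png'); np.savez('w3.npz',p=p,d=d,P=pts(m,d)); s=env.read_state(); print(m['eye'],s['position'],s['joint_positions'])
M=R.from_rotvec(s['tool_rot']).as_matrix(); print(np.degrees(np.arctan2(M[1,1],M[0,1])))
```

```text
[0.51093582 0.17720493 0.45484096] [0.51757417 0.09856483 0.28399139] [ 1.66938958e-01  2.06229214e-01  1.54569686e+00 -9.32634602e-04
  1.38986024e+00  7.46766623e-02]
5.295857769586412
```

View pics/w3.png

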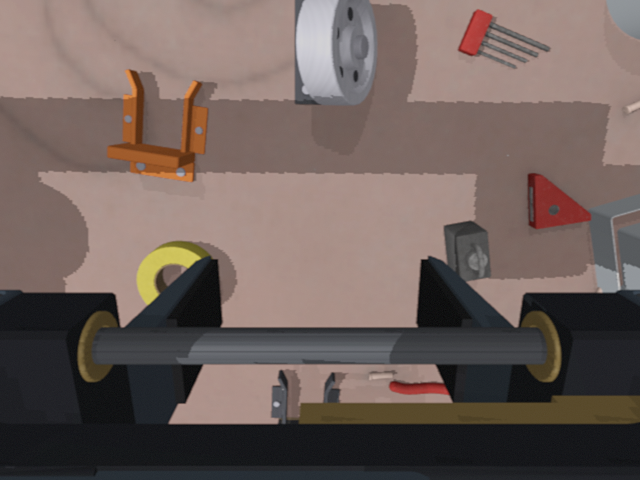

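The wheel is cut off at the top (335,50), with its foot edge at column 296. The weight is at (467,250), and the orange decoy and yellow ring lie off the path to the left. I'll shift 7 cm and measure the wheel.

{"op": "drive_tool", "data": {"steps": [{"jaw":100,"dx":0.0,"dy":4.0,"dz":0.0,"turn":0.0},{"jaw":100,"dx":0.0,"dy":4.0,"dz":0.0,"turn":0.0},{"jaw":100,"dx":0.0,"dy":0.0,"dz":0.0,"turn":0.0},{"jaw":100,"dx":0.0,"dy":0.0,"dz":0.0,"turn":0.0}]}}

```text
t: 2.95
position: [0.5179, 0.1786, 0.2838]
tool_rot: [2.115, 2.322, -0.002]
force: [0.3, 0.8, 0.1]
gripper_width: 0.0913
grasp_force: 0.0
```

Run:
```python
from h import *
s=env.read_state(); m,p,d=grab('wrist','w4.png'); P=pts(m,d); np.savez('w4.npz',p=p,d=d,P=P); print(s['position'])
sub=np.zeros(p.shape[:2],bool); sub[5:230,270:400]=1
Q=P*1000
def rep(n,k):
    q=Q[k]; r=cv2.minAreaRect(q[:,:2].astype(np.float32)); print(n,k.sum(),np.round(r[0],1),np.round(r[1],1),round(r[2],2),q.min(0).round(1),q.max(0).round(1))
rep('wheel',sub&(Q[...,2]>28)&(Q[...,2]<120))
for a,b in((30,50),(50,70),(85,95),(95,120)): rep((a,b),sub&(Q[...,2]>a)&(Q[...,2]<b))
c=p.astype(int); dk=sub&(c.max(2)<90)&(c.max(2)-c.min(2)<25)&(Q[...,2]<14)&(Q[...,0]<490); rep('foot',dk)
# near foot edge line: per row leftmost dark px
e=[]
for v in range(5,230):
    u=np.where(dk[v])[0]
    if len(u)>3: e.append(Q[v,u[0]])
e=np.array(e); l=cv2.fitLine(e[:,:2].astype(np.float32),cv2.DIST_HUBER,0,.01,.01).ravel(); print('edge',len(e),l,np.degrees(np.arctan2(l[1],l[0])),e[:,1].min(),e[:,1].max())
# far face plane normal (axle dir)
k=sub&(Q[...,2]>45)&(Q[...,2]<115)
cv2.imwrite('pics/w4c.png',cv2.resize(p[0:200,260:420,::-1],None,fx=3,fy=3))
# weight
W=np.zeros_like(sub); W[200:420,400:520]=1
k=W&(Q[...,2]>40)&(Q[...,2]<56); 
if k.sum()>20: rep('weight',k)
```

```text
[0.51791403 0.1786435  0.2838236 ]
wheel 6641 [521.2 237. ] [71.6 99.3] 4.4 [485.3 187.6  28. ] [559.2 287.6 104.5]
(30, 50) 821 [543.2 243.4] [ 36.  101.1] 17.95 [510.5 192.2  30. ] [557.9 286.7  50. ]
(50, 70) 1397 [523.  237.1] [54.1 99. ] 4.0 [493.2 187.6  50. ] [549.9 287.6  70. ]
(85, 95) 1727 [505.2 236. ] [39.5 80.5] 4.42 [485.5 197.2  85. ] [528.  277.6  95. ]
(95, 120) 983 [508.9 235.9] [21.  57.1] 5.65 [498.5 208.1  95. ] [521.6 265.2 104.5]
foot 82 [484.8 230.1] [ 6.2 89.1] 2.39 [482.8 185.5   1.9] [489.7 274.7   6.5]
edge 13 [ 7.5801507e-02 -9.9712294e-01  4.8365610e+02  1.9262971e+02] -85.65272 185.4808431244075 199.00778573863022
```

View pics/w4c.png

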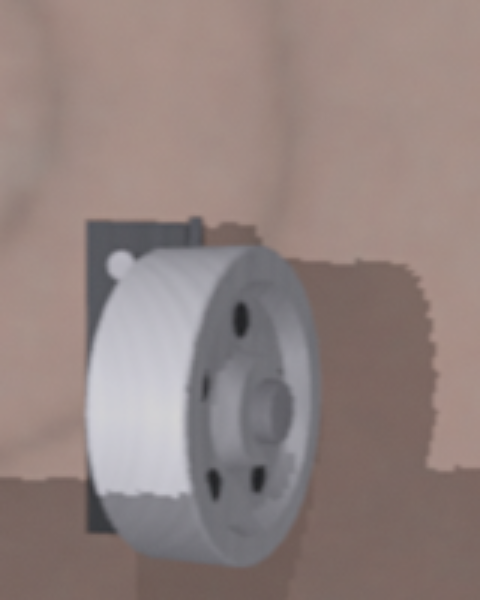

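The crop shows the whole wheel, with its hub at crop (270,410), leaning on the bar and its yaw about 4.4°. I'll straddle it with open jaws and descend.

{"op": "drive_tool", "data": {"steps": [{"jaw":100,"dx":0.3,"dy":3.0,"dz":0.0,"turn":-0.016},{"jaw":100,"dx":0.0,"dy":2.9,"dz":0.0,"turn":0.0},{"jaw":100,"dx":0.0,"dy":0.0,"dz":-4.0,"turn":0.0},{"jaw":100,"dx":0.0,"dy":0.0,"dz":-4.0,"turn":0.0},{"jaw":100,"dx":0.0,"dy":0.0,"dz":-4.0,"turn":0.0},{"jaw":100,"dx":0.0,"dy":0.0,"dz":-3.0,"turn":0.0},{"jaw":100,"dx":0.0,"dy":0.0,"dz":-3.0,"turn":0.0},{"jaw":100,"dx":0.0,"dy":0.0,"dz":-2.0,"turn":0.0},{"jaw":100,"dx":0.0,"dy":0.0,"dz":0.0,"turn":0.0},{"jaw":100,"dx":0.0,"dy":0.0,"dz":0.0,"turn":0.0}]}}

```text
t: 4.0
position: [0.5215, 0.2378, 0.0845]
tool_rot: [2.135, 2.304, 0.0]
force: [0.7, 0.0, 0.9]
gripper_width: 0.0908
grasp_force: 0.0
```

{"op": "drive_tool", "data": {"steps": [{"jaw":100,"dx":0.0,"dy":0.0,"dz":-2.0,"turn":0.0},{"jaw":100,"dx":0.0,"dy":0.0,"dz":-2.0,"turn":0.0},{"jaw":100,"dx":0.0,"dy":0.0,"dz":-1.1,"turn":0.0},{"jaw":100,"dx":0.0,"dy":0.0,"dz":0.0,"turn":0.0},{"jaw":100,"dx":0.0,"dy":0.0,"dz":0.0,"turn":0.0}]}}

```text
t: 4.5
position: [0.5217, 0.2391, 0.0341]
tool_rot: [2.133, 2.305, 0.003]
force: [0.6, -0.4, 0.2]
gripper_width: 0.0907
grasp_force: 0.0
```

{"op": "drive_tool", "data": {"steps": [{"jaw":100,"dx":0.4,"dy":0.0,"dz":0.0,"turn":0.0},{"jaw":100,"dx":0.4,"dy":0.0,"dz":0.0,"turn":0.0},{"jaw":100,"dx":0.4,"dy":0.0,"dz":0.0,"turn":0.0},{"jaw":100,"dx":0.4,"dy":0.0,"dz":0.0,"turn":0.0},{"jaw":100,"dx":0.3,"dy":0.0,"dz":0.0,"turn":0.0},{"jaw":100,"dx":0.2,"dy":0.0,"dz":0.0,"turn":0.0},{"jaw":100,"dx":0.0,"dy":0.0,"dz":0.0,"turn":0.0}]}}

```text
t: 5.2
position: [0.5421, 0.239, 0.0329]
tool_rot: [2.133, 2.306, 0.0]
force: [-0.6, 0.2, -1.1]
gripper_width: 0.0914
grasp_force: 0.1
```

```bash
cat > look.py <<'E'
from h import *
import sys
m,p,d=grab('top'); m2,p2,d2=grab('scene')
a=cv2.resize(p[215:285,150:240,::-1],None,fx=4.4,fy=4.4); b=cv2.resize(p2[270:390,180:300,::-1],None,fx=3,fy=3)
b=cv2.resize(b,(int(a.shape[0]*b.shape[1]/b.shape[0]),a.shape[0])); cv2.imwrite('pics/'+sys.argv[1],np.hstack([a,b]))
E
python3 look.py l1.png
```

```text
(no output)
```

View pics/l1.png

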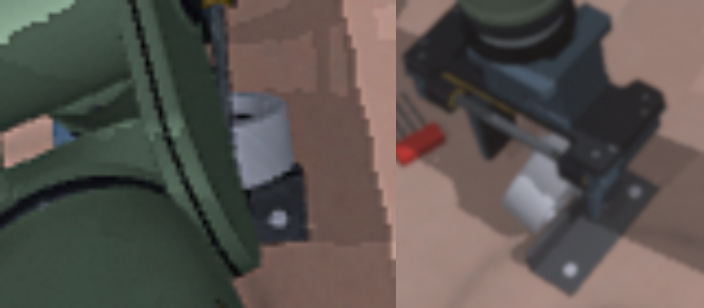

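The wheel sits between the fingers and is partly raised. Now I'll close slowly while recentring.

{"op": "drive_tool", "data": {"steps": [{"jaw":96,"dx":0.2,"dy":0.0,"dz":-0.1,"turn":0.0},{"jaw":92,"dx":0.2,"dy":0.0,"dz":0.0,"turn":0.0},{"jaw":88,"dx":0.2,"dy":0.0,"dz":0.0,"turn":0.0},{"jaw":84,"dx":0.2,"dy":0.0,"dz":0.0,"turn":0.0},{"jaw":80,"dx":0.0,"dy":0.0,"dz":0.0,"turn":0.0},{"jaw":76,"dx":0.0,"dy":0.0,"dz":0.0,"turn":0.0},{"jaw":72,"dx":0.0,"dy":0.0,"dz":0.0,"turn":0.0},{"jaw":68,"dx":0.0,"dy":0.0,"dz":0.0,"turn":0.0},{"jaw":65,"dx":0.0,"dy":0.0,"dz":0.0,"turn":0.0},{"jaw":65,"dx":0.0,"dy":0.0,"dz":0.0,"turn":0.0},{"jaw":65,"dx":0.0,"dy":0.0,"dz":0.0,"turn":0.0}]}}

```text
t: 6.4
position: [0.5497, 0.239, 0.032]
tool_rot: [2.133, 2.306, 0.0]
force: [0.6, -0.6, -0.7]
gripper_width: 0.0593
grasp_force: 0.0
```

```bash
python3 look.py l2.png
```

```text
(no output)
```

View pics/l2.png

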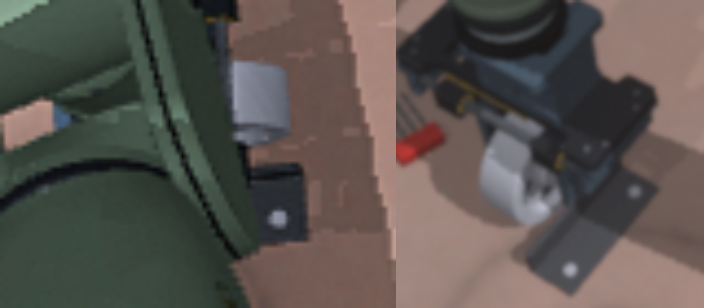

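The wheel stands upright, clear of the rest, between the fingers (9 mm slack). Next I grip the axle ends.

{"op": "drive_tool", "data": {"steps": [{"jaw":60,"dx":0.0,"dy":0.0,"dz":0.0,"turn":0.0},{"jaw":56,"dx":0.0,"dy":0.0,"dz":0.0,"turn":0.0},{"jaw":52,"dx":0.0,"dy":0.0,"dz":0.0,"turn":0.0},{"jaw":48,"dx":0.0,"dy":0.0,"dz":0.0,"turn":0.0},{"jaw":40,"dx":0.0,"dy":0.0,"dz":0.0,"turn":0.0},{"jaw":40,"dx":0.0,"dy":0.0,"dz":-0.1,"turn":0.0},{"jaw":40,"dx":0.0,"dy":0.0,"dz":0.0,"turn":0.0}]}}

```text
t: 7.2
position: [0.5502, 0.2393, 0.0319]
tool_rot: [2.133, 2.306, 0.002]
force: [0.5, 0.1, 6.3]
gripper_width: 0.0497
grasp_force: 30.0
```

{"op": "drive_tool", "data": {"steps": [{"jaw":40,"dx":0.0,"dy":-0.5,"dz":0.0,"turn":-0.06},{"jaw":40,"dx":0.0,"dy":-1.0,"dz":0.0,"turn":-0.06},{"jaw":40,"dx":-0.1,"dy":-1.5,"dz":0.0,"turn":-0.06},{"jaw":40,"dx":-0.2,"dy":-2.0,"dz":0.0,"turn":0.0},{"jaw":40,"dx":-0.2,"dy":-2.0,"dz":0.0,"turn":0.0},{"jaw":40,"dx":-0.2,"dy":-2.0,"dz":0.0,"turn":0.0},{"jaw":40,"dx":-0.2,"dy":-2.0,"dz":0.0,"turn":0.0},{"jaw":40,"dx":-0.2,"dy":-2.0,"dz":0.0,"turn":0.0},{"jaw":40,"dx":-0.2,"dy":-1.5,"dz":0.0,"turn":0.0},{"jaw":40,"dx":-0.1,"dy":-1.0,"dz":0.0,"turn":0.0},{"jaw":40,"dx":0.0,"dy":0.0,"dz":0.0,"turn":0.0}]}}

```text
t: 8.3
position: [0.5353, 0.0827, 0.0319]
tool_rot: [-2.334, -2.103, 0.001]
force: [-2.6, 0.2, 6.8]
gripper_width: 0.0493
grasp_force: 30.0
```

Run:
```python
from h import *
s=env.read_state(); m,p,d=grab('wrist'); a=p[:,:,::-1][150:470,180:460]
m,p,d=grab('scene'); b=p[:,:,::-1][130:370,180:420]
cv2.imwrite('pics/r1.png',np.hstack([cv2.resize(a,(400,457)),cv2.resize(b,(400,457))]))
M=R.from_rotvec(s['tool_rot']).as_matrix(); print(s['position'],np.degrees(np.arctan2(M[1,1],M[0,1])),s['force'])
```

```text
[0.53530497 0.08271232 0.03192317] -5.943169661630506 [-2.59343056  0.2432173   6.83611471]
```

View pics/r1.png

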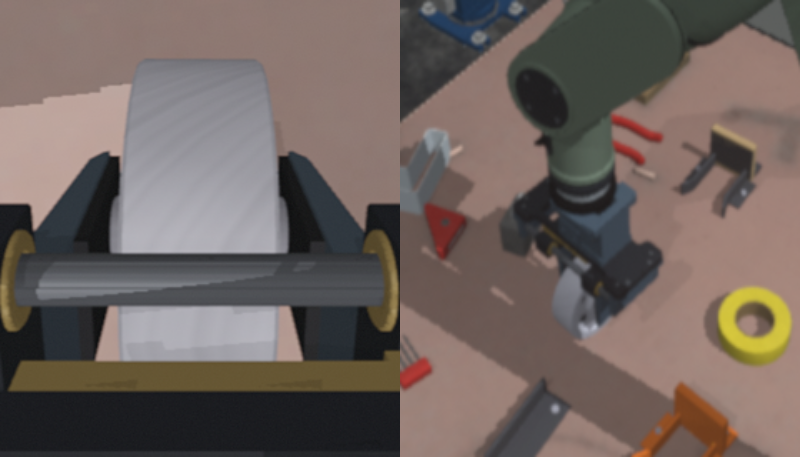

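The pictures show the wheel upright and held by its axle ends. The side force is only about 0.2 N, so it's rolling freely. I'll carry on to the mouth of the bay and straighten up.

{"op": "drive_tool", "data": {"steps": [{"jaw":40,"dx":-0.1,"dy":-1.0,"dz":0.0,"turn":0.0},{"jaw":40,"dx":-0.2,"dy":-2.0,"dz":0.0,"turn":0.0},{"jaw":40,"dx":-0.2,"dy":-2.0,"dz":0.0,"turn":0.0},{"jaw":40,"dx":-0.2,"dy":-2.0,"dz":0.0,"turn":0.0},{"jaw":40,"dx":-0.2,"dy":-2.0,"dz":0.0,"turn":0.0},{"jaw":40,"dx":-0.2,"dy":-2.0,"dz":0.0,"turn":0.02},{"jaw":40,"dx":-0.2,"dy":-1.6,"dz":0.0,"turn":0.04},{"jaw":40,"dx":-0.1,"dy":-1.4,"dz":0.0,"turn":0.04},{"jaw":40,"dx":0.0,"dy":-0.6,"dz":0.0,"turn":0.04},{"jaw":40,"dx":0.0,"dy":0.0,"dz":0.0,"turn":0.0},{"jaw":40,"dx":0.0,"dy":0.0,"dz":0.0,"turn":0.0}]}}

```text
t: 9.5
position: [0.5222, -0.0624, 0.0319]
tool_rot: [2.179, 2.262, 0.001]
force: [-0.5, -0.1, 6.1]
gripper_width: 0.0498
grasp_force: 30.0
```

Run:
```python
from h import *
s=env.read_state(); m,p,d=grab('scene'); P=pts(m,d)
M=R.from_rotvec(s['tool_rot']).as_matrix(); t=s['position'];print(t,np.degrees(np.arctan2(M[1,1],M[0,1])),s['force'])
# wheel: silver pixels near tcp, seen from +y side
c=p.astype(int); k=(abs(P[...,0]-t[0])<.03)&(abs(P[...,1]-t[1])<.07)&(P[...,2]<.09)&(P[...,2]>.006)&(c.min(2)>90)&(c.max(2)-c.min(2)<30)
q=P[k]*1000; print(k.sum(),q.min(0),q.max(0),np.percentile(q[:,0],[3,97]),np.percentile(q[:,1],[3,97]))
# tread fit: circle in (y,z) for points on +y side
b=q[(abs(q[:,0]-t[0]*1000)<14)]; A=np.c_[2*b[:,1:],np.ones(len(b))]; x=np.linalg.lstsq(A,(b[:,1:]**2).sum(1),rcond=None)[0]; print('circle',x[:2],np.sqrt(x[2]+(x[:2]**2).sum()))
# with R=50, zc=50
h=b[:,1]-np.sqrt(np.clip(2500-(b[:,2]-50)**2,0,None)); print('yc',np.percentile(h,[25,50,75,95]))
```

```text
[ 0.52215414 -0.06243361  0.03193413] 2.14388209234192 [-0.52760193 -0.08966549  6.08037038]
503 [494.5925884  -68.136093     6.86758134] [540.04609563 -10.12008545  89.82753402] [504.58905584 536.67305245] [-59.91105598 -12.26525693]
circle [-44.13421041  51.84711998] 32.74010078469062
yc [-70.35611179 -64.67804714 -62.78399739 -60.36444594]
```

Aligned with the bay (yaw 2.1°, about 1 mm off line). Rolling in now, slowing near the stop.

{"op": "drive_tool", "data": {"steps": [{"jaw":40,"dx":0.0,"dy":-1.0,"dz":0.0,"turn":0.0},{"jaw":40,"dx":0.0,"dy":-1.5,"dz":0.0,"turn":0.0},{"jaw":40,"dx":0.05,"dy":-1.5,"dz":0.0,"turn":0.0},{"jaw":40,"dx":0.05,"dy":-1.5,"dz":0.0,"turn":0.0},{"jaw":40,"dx":0.05,"dy":-1.5,"dz":0.0,"turn":0.0},{"jaw":40,"dx":0.05,"dy":-1.5,"dz":0.0,"turn":0.0},{"jaw":40,"dx":0.05,"dy":-0.8,"dz":0.0,"turn":0.0},{"jaw":40,"dx":0.05,"dy":-0.4,"dz":0.0,"turn":0.0},{"jaw":40,"dx":0.0,"dy":-0.2,"dz":0.0,"turn":0.0},{"jaw":40,"dx":0.0,"dy":0.0,"dz":0.0,"turn":0.0}]}}

```text
t: 10.55
position: [0.5253, -0.1623, 0.0319]
tool_rot: [2.179, 2.261, 0.001]
force: [-0.4, 0.3, 6.7]
gripper_width: 0.0498
grasp_force: 30.0
```

{"op": "drive_tool", "data": {"steps": [{"jaw":40,"dx":0.0,"dy":-0.2,"dz":0.0,"turn":0.0},{"jaw":40,"dx":0.0,"dy":-0.2,"dz":0.0,"turn":0.0},{"jaw":40,"dx":0.0,"dy":0.0,"dz":0.0,"turn":0.0}]}}

```text
t: 10.85
position: [0.5254, -0.1661, 0.0319]
tool_rot: [2.178, 2.261, 0.001]
force: [0.7, -0.0, 7.3]
gripper_width: 0.0499
grasp_force: 30.0
```

{"op": "drive_tool", "data": {"steps": [{"jaw":40,"dx":0.0,"dy":-0.1,"dz":0.0,"turn":0.0},{"jaw":40,"dx":0.0,"dy":-0.1,"dz":0.0,"turn":0.0},{"jaw":40,"dx":0.0,"dy":0.0,"dz":0.0,"turn":0.0}]}}

```text
t: 11.15
position: [0.5255, -0.168, 0.0319]
tool_rot: [2.178, 2.261, 0.001]
force: [-0.2, 0.0, 7.4]
gripper_width: 0.0495
grasp_force: 30.0
```

{"op": "drive_tool", "data": {"steps": [{"jaw":40,"dx":0.0,"dy":-0.1,"dz":0.0,"turn":0.0},{"jaw":40,"dx":0.0,"dy":0.0,"dz":0.0,"turn":0.0}]}}

```text
t: 11.35
position: [0.5255, -0.1683, 0.0319]
tool_rot: [2.179, 2.261, 0.002]
force: [0.3, 1.8, 7.0]
gripper_width: 0.0498
grasp_force: 30.0
```

The stop is touched (1.8 N). I'll take off the downward load and open slowly, then rise.

{"op": "drive_tool", "data": {"steps": [{"jaw":40,"dx":0.0,"dy":0.0,"dz":0.0,"turn":0.0},{"jaw":40,"dx":0.0,"dy":0.0,"dz":0.1,"turn":0.0},{"jaw":56,"dx":0.0,"dy":0.0,"dz":0.0,"turn":0.0},{"jaw":60,"dx":0.0,"dy":0.0,"dz":0.0,"turn":0.0},{"jaw":70,"dx":0.0,"dy":0.0,"dz":0.0,"turn":0.0},{"jaw":80,"dx":0.0,"dy":0.0,"dz":0.0,"turn":0.0},{"jaw":80,"dx":0.0,"dy":0.0,"dz":1.0,"turn":0.0},{"jaw":80,"dx":0.0,"dy":0.0,"dz":3.0,"turn":0.0},{"jaw":80,"dx":0.0,"dy":0.0,"dz":4.0,"turn":0.0},{"jaw":80,"dx":0.0,"dy":0.0,"dz":5.0,"turn":0.0},{"jaw":80,"dx":0.0,"dy":0.0,"dz":5.0,"turn":0.0},{"jaw":100,"dx":0.0,"dy":0.0,"dz":5.0,"turn":0.0}]}}

```text
t: 12.55
position: [0.5241, -0.1678, 0.2649]
tool_rot: [2.178, 2.263, 0.0]
force: [1.2, -0.6, -0.4]
gripper_width: 0.0783
grasp_force: 0.0
```

{"op": "drive_tool", "data": {"steps": [{"jaw":100,"dx":0.0,"dy":-2.0,"dz":2.0,"turn":0.0},{"jaw":100,"dx":0.0,"dy":-3.5,"dz":2.0,"turn":0.0},{"jaw":100,"dx":0.0,"dy":-3.5,"dz":0.0,"turn":0.0},{"jaw":100,"dx":0.0,"dy":-2.0,"dz":0.0,"turn":0.0},{"jaw":100,"dx":0.0,"dy":0.0,"dz":0.0,"turn":0.0},{"jaw":100,"dx":0.0,"dy":0.0,"dz":0.0,"turn":0.0}]}}

```text
t: 13.15
position: [0.5243, -0.2774, 0.3013]
tool_rot: [-2.178, -2.261, -0.001]
force: [0.6, 0.0, -0.9]
gripper_width: 0.0911
grasp_force: 0.0
```

```bash
cat > wh.py <<'E'
from h import *
s=env.read_state(); m,p,d=grab('wrist'); Q=pts(m,d)*1000
B=np.array([525,-169.]); a=np.radians(2.1); ex=np.array([np.cos(a),np.sin(a)]); ey=np.array([-ex[1],ex[0]])
X=(Q[...,:2]-B)@ex; Y=(Q[...,:2]-B)@ey; Z=Q[...,2]
v=np.arange(480)[:,None]<250
k=v&(abs(X)<40)&(Y>-90)&(Y<70)&(Z>64)&(Z<112)&(d>0)
print(s['position'],'wheel top n',k.sum(),'x',np.percentile(X[k],[2,50,98]),'y',np.percentile(Y[k],[2,50,98]),'z',Z[k].max())
t=k&(Z>94); print('crown x',np.percentile(X[t],[3,50,97]),'y',np.percentile(Y[t],[3,50,97]),'z',np.median(Z[t]))
q=np.c_[X[t],Z[t]]; print('cross slope deg',np.degrees(np.polyfit(q[abs(q[:,0])<13,0],q[abs(q[:,0])<13,1],1)[0]))
f=cv2.minAreaRect(np.c_[X[k],Y[k]].astype(np.float32)); print(f)
k=v&(abs(X)<45)&(Y<-44)&(Y>-75)&(Z>52)&(Z<63); print('stop y',np.percentile(Y[k],[3,97]),'x',np.percentile(X[k],[3,97]))
E
python3 wh.py
```

```text
[ 0.52432669 -0.27737157  0.30134478] wheel top n 4017 x [-15.51900642   0.98085286  17.04565867] y [-45.14405658  -0.82003794  43.6673129 ] z 101.91610736923774
crown x [-14.79424789   0.98511201  16.66076355] y [-22.42758655  -0.03769725  21.58238203] z 98.3444670165674
cross slope deg -0.0897074511148441
((0.8361721038818359, -0.36128997802734375), (93.9361801147461, 34.00279998779297), 89.76370239257812)
stop y [-61.39305648 -48.42317706] x [-32.45142722  32.21086122]
```

The wheel stands parked (bay x about 1 mm, y about 0, upright). Now the weight: I refine its pose from the saved wrist view.

Run:
```python
from h import *
z=np.load('w3.npz'); Q=z['P']*1000
s=np.zeros(Q.shape[:2],bool); s[210:275,430:510]=1
for lo,hi in((43,56),(62,80)):
    k=s&(Q[...,2]>lo)&(Q[...,2]<hi); print(k.sum(),cv2.minAreaRect(Q[k][:,:2].astype(np.float32)),np.median(Q[k][:,2]))
```

```text
1045 ((689.0406494140625, 47.778907775878906), (35.46269226074219, 51.49580001831055), 16.56124496459961) 47.960416656733116
168 ((689.24658203125, 48.02295684814453), (5.7941412925720215, 31.396488189697266), 15.790063858032227) 68.67154760945176
```

{"op": "drive_tool", "data": {"steps": [{"jaw":100,"dx":1.8,"dy":3.6,"dz":0.0,"turn":0.05},{"jaw":100,"dx":1.8,"dy":3.6,"dz":0.0,"turn":0.05},{"jaw":100,"dx":1.8,"dy":3.6,"dz":0.0,"turn":0.05},{"jaw":100,"dx":1.8,"dy":3.6,"dz":0.0,"turn":0.05},{"jaw":100,"dx":1.8,"dy":3.6,"dz":0.0,"turn":0.05},{"jaw":100,"dx":1.8,"dy":3.6,"dz":0.0,"turn":0.0},{"jaw":100,"dx":1.8,"dy":3.6,"dz":0.0,"turn":0.0},{"jaw":100,"dx":1.8,"dy":3.6,"dz":0.0,"turn":0.0},{"jaw":100,"dx":2.0,"dy":3.4,"dz":0.0,"turn":0.0},{"jaw":100,"dx":0.0,"dy":0.0,"dz":-5.0,"turn":0.0},{"jaw":100,"dx":0.0,"dy":0.0,"dz":-5.0,"turn":0.0},{"jaw":100,"dx":0.0,"dy":0.0,"dz":-5.0,"turn":0.0}]}}

```text
t: 14.4
position: [0.6879, 0.0463, 0.1505]
tool_rot: [-1.876, -2.52, -0.001]
force: [1.2, 0.4, 1.2]
gripper_width: 0.0914
grasp_force: 0.0
```

{"op": "drive_tool", "data": {"steps": [{"jaw":100,"dx":0.0,"dy":0.0,"dz":-2.0,"turn":0.0},{"jaw":100,"dx":0.0,"dy":0.0,"dz":-2.0,"turn":0.0},{"jaw":100,"dx":0.0,"dy":0.0,"dz":0.0,"turn":0.0},{"jaw":100,"dx":0.0,"dy":0.0,"dz":0.0,"turn":0.0}]}}

```text
t: 14.8
position: [0.6885, 0.0451, 0.1123]
tool_rot: [-1.878, -2.518, -0.0]
force: [-0.6, 0.1, 0.3]
gripper_width: 0.0913
grasp_force: 0.0
```

{"op": "drive_tool", "data": {"steps": [{"jaw":75,"dx":0.0,"dy":0.0,"dz":-2.5,"turn":0.0},{"jaw":75,"dx":0.0,"dy":0.0,"dz":-2.5,"turn":0.0},{"jaw":75,"dx":0.0,"dy":0.0,"dz":-2.5,"turn":0.0},{"jaw":75,"dx":0.0,"dy":0.0,"dz":-2.2,"turn":0.0},{"jaw":75,"dx":0.0,"dy":0.0,"dz":0.0,"turn":0.0},{"jaw":50,"dx":0.0,"dy":0.0,"dz":0.0,"turn":0.0},{"jaw":40,"dx":0.0,"dy":0.0,"dz":0.0,"turn":0.0},{"jaw":20,"dx":0.0,"dy":0.0,"dz":0.0,"turn":0.0},{"jaw":20,"dx":0.0,"dy":0.0,"dz":0.0,"turn":0.0},{"jaw":20,"dx":0.0,"dy":0.0,"dz":0.0,"turn":0.0}]}}

```text
t: 15.8
position: [0.6898, 0.0442, 0.0161]
tool_rot: [1.879, 2.515, 0.003]
force: [0.5, 0.4, 1.9]
gripper_width: 0.0348
grasp_force: 30.0
```

Gripped (34.8 mm). Now I lift, carry, turn and lower just behind the wheel.

{"op": "drive_tool", "data": {"steps": [{"jaw":20,"dx":0.0,"dy":0.0,"dz":2.0,"turn":0.0},{"jaw":20,"dx":0.0,"dy":0.0,"dz":4.0,"turn":0.0},{"jaw":20,"dx":-1.8,"dy":-1.2,"dz":0.0,"turn":-0.05},{"jaw":20,"dx":-2.5,"dy":-1.8,"dz":0.0,"turn":-0.05},{"jaw":20,"dx":-2.5,"dy":-1.8,"dz":0.0,"turn":-0.05},{"jaw":20,"dx":-2.5,"dy":-1.8,"dz":0.0,"turn":-0.05},{"jaw":20,"dx":-2.5,"dy":-1.8,"dz":0.0,"turn":-0.05},{"jaw":20,"dx":-2.5,"dy":-1.8,"dz":0.0,"turn":0.0},{"jaw":20,"dx":-1.6,"dy":-1.2,"dz":0.0,"turn":0.0},{"jaw":20,"dx":-0.9,"dy":-0.6,"dz":0.0,"turn":0.0},{"jaw":20,"dx":0.0,"dy":0.0,"dz":0.0,"turn":0.0},{"jaw":20,"dx":0.0,"dy":0.0,"dz":0.0,"turn":0.0}]}}

```text
t: 17.0
position: [0.5216, -0.0757, 0.0749]
tool_rot: [2.179, 2.263, 0.002]
force: [1.5, -0.5, -5.8]
gripper_width: 0.0349
grasp_force: 30.0
```

{"op": "drive_tool", "data": {"steps": [{"jaw":20,"dx":0.0,"dy":0.0,"dz":-2.0,"turn":0.0},{"jaw":20,"dx":0.0,"dy":0.0,"dz":-2.0,"turn":0.0},{"jaw":20,"dx":0.0,"dy":0.0,"dz":-1.5,"turn":0.0},{"jaw":20,"dx":0.0,"dy":0.0,"dz":0.0,"turn":0.0},{"jaw":20,"dx":0.0,"dy":0.0,"dz":0.0,"turn":0.0}]}}

```text
t: 17.5
position: [0.5218, -0.0756, 0.02]
tool_rot: [2.178, 2.264, 0.001]
force: [0.4, -0.1, -5.4]
gripper_width: 0.0347
grasp_force: 30.0
```

Run:
```python
from h import *
s=env.read_state(); M=R.from_rotvec(s['tool_rot']).as_matrix(); print(s['position'],np.degrees(np.arctan2(M[1,1],M[0,1])),s['force'])
m,p,d=grab('wrist'); Q=pts(m,d)*1000
B=np.array([525,-169.]); a=np.radians(2.1); ex=np.array([np.cos(a),np.sin(a)]); ey=np.array([-ex[1],ex[0]])
X=(Q[...,:2]-B)@ex; Y=(Q[...,:2]-B)@ey; Z=Q[...,2]
k=(np.arange(480)[:,None]<330)&(abs(X)<15)&(Y>60)&(Y<140)&(Z>30)&(Z<62); print('weight far end y',k.sum(),np.percentile(Y[k],[50,90,98]) if k.sum() else '')
```

```text
[ 0.521812   -0.07556694  0.02000433] 2.2204561381924948 [ 0.43398699 -0.13651979 -5.38977716]
weight far end y 6046 [113.79019041 121.96112482 122.20956694]
```

The weight's centre is at bay y 94.5 mm, so I shift 11 mm in and set it down.

{"op": "drive_tool", "data": {"steps": [{"jaw":20,"dx":0.0,"dy":-0.4,"dz":0.0,"turn":0.0},{"jaw":20,"dx":0.0,"dy":-0.4,"dz":0.0,"turn":0.0},{"jaw":20,"dx":0.0,"dy":-0.3,"dz":0.0,"turn":0.0},{"jaw":20,"dx":0.0,"dy":0.0,"dz":-0.2,"turn":0.0},{"jaw":20,"dx":0.0,"dy":0.0,"dz":-0.2,"turn":0.0},{"jaw":20,"dx":0.0,"dy":0.0,"dz":0.0,"turn":0.0}]}}

```text
t: 18.15
position: [0.5209, -0.0872, 0.0161]
tool_rot: [2.178, 2.263, 0.0]
force: [0.3, -1.7, -4.8]
gripper_width: 0.0348
grasp_force: 30.0
```

{"op": "drive_tool", "data": {"steps": [{"jaw":20,"dx":0.0,"dy":0.0,"dz":-0.1,"turn":0.0},{"jaw":20,"dx":0.0,"dy":0.0,"dz":0.0,"turn":0.0}]}}

```text
t: 18.35
position: [0.521, -0.0871, 0.0161]
tool_rot: [2.178, 2.263, 0.0]
force: [-2.0, -0.1, 4.5]
gripper_width: 0.0351
grasp_force: 30.0
```

On the table. I release, rise, back off to −y and measure.

{"op": "drive_tool", "data": {"steps": [{"jaw":45,"dx":0.0,"dy":0.0,"dz":0.0,"turn":0.0},{"jaw":60,"dx":0.0,"dy":0.0,"dz":0.0,"turn":0.0},{"jaw":70,"dx":0.0,"dy":0.0,"dz":0.0,"turn":0.0},{"jaw":70,"dx":0.0,"dy":0.0,"dz":0.0,"turn":0.0},{"jaw":70,"dx":0.0,"dy":0.0,"dz":2.0,"turn":0.0},{"jaw":70,"dx":0.0,"dy":0.0,"dz":4.0,"turn":0.0},{"jaw":70,"dx":0.0,"dy":0.0,"dz":5.0,"turn":0.0},{"jaw":70,"dx":0.0,"dy":0.0,"dz":5.0,"turn":0.0},{"jaw":70,"dx":0.0,"dy":0.0,"dz":5.0,"turn":0.0},{"jaw":70,"dx":0.0,"dy":0.0,"dz":5.0,"turn":0.0},{"jaw":70,"dx":0.0,"dy":0.0,"dz":3.0,"turn":0.0}]}}

```text
t: 19.45
position: [0.5217, -0.0871, 0.3094]
tool_rot: [2.175, 2.259, 0.006]
force: [0.9, -0.0, -0.9]
gripper_width: 0.064
grasp_force: 0.0
```

{"op": "drive_tool", "data": {"steps": [{"jaw":70,"dx":0.0,"dy":-4.0,"dz":0.0,"turn":0.0},{"jaw":70,"dx":0.0,"dy":-4.5,"dz":0.0,"turn":0.0},{"jaw":70,"dx":0.0,"dy":-4.5,"dz":0.0,"turn":0.0},{"jaw":70,"dx":0.0,"dy":-4.0,"dz":0.0,"turn":0.0},{"jaw":70,"dx":0.0,"dy":0.0,"dz":0.0,"turn":0.0},{"jaw":70,"dx":0.0,"dy":0.0,"dz":0.0,"turn":0.0}]}}

```text
t: 20.05
position: [0.5205, -0.2574, 0.3044]
tool_rot: [-2.18, -2.26, -0.001]
force: [0.9, 0.5, 0.1]
gripper_width: 0.0637
grasp_force: 0.0
```

```bash
cat >> wh.py <<'E'
k=v&(abs(X)<40)&(Y>48)&(Y<125)&(Z>43)&(Z<53)&(d>0); print('weight top',k.sum(),cv2.minAreaRect(np.c_[X[k],Y[k]].astype(np.float32)),np.median(Z[k]),'slopes',np.polyfit(X[k],Z[k],1)[0],np.polyfit(Y[k],Z[k],1)[0])
E
python3 wh.py
```

```text
[ 0.52051715 -0.25736911  0.30439779] wheel top n 3806 x [-15.59617107   0.50674461  16.96999733] y [-44.45824287   1.70181394  45.24850721] z 101.99128877880909
crown x [-15.19019599   0.36585184  16.58451136] y [-22.60393184   0.03384625  22.138878  ] z 98.32119290258822
cross slope deg -0.14704663795781914
((0.8631076812744141, 11.397544860839844), (116.67378997802734, 34.04288864135742), 89.80644989013672)
stop y [-61.02071148 -48.5092386 ] x [-31.89483798  32.25345492]
weight top 1177 ((-0.5447254180908203, 75.12271118164062), (40.082332611083984, 34.42864227294922), 89.6633071899414) 48.01162110998558 slopes 0.003453576219321957 0.012371245068421065
```

The weight's near end is at bay y 55, so its origin is about 82.6 mm out and aligned. The wheel is upright against the stop, so I'm handing in.

```bash
python3 -c "
from cell import env
print(env.sign_off())"
```

```text
the job is handed in; nothing more can be done
None
```

The job is handed in with no verdict returned: the wheel was rolled in and measured upright against the bay's end stop, and the weight stands end on about 83 mm behind it, with nothing else touched as far as I could see (bystander positions not re-measured).

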